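Clamp an injector in its test cradle

ROBOT

A 6-joint arm with a two-finger parallel gripper is mounted at the origin on the work surface. World frame = base frame: x ahead of the robot, y to its left, z up, the work surface at z = 0. Lengths are in m, angles in rad, forces in N, time in s.
With the tool pointing down it reaches from about 0.35 to 0.775 m from the base axis. Payload 5.5 kg.
Tool frame: the origin (TCP) lies at the very end of the fingers, on their centre line; the grasp point (between the pads) lies 19 mm behind it (env.grip_point_offset is the distance from the TCP to the grasp point, in m); z points along the fingers, y is the line along which they close (so a half turn about z gives the same grasp; the last joint's range is limited). The gripper opens to 85 mm and grips with 20 to 120 N. Pads are 22 mm wide; open, the fingers measure 114 mm over their backs; the gripper's body (76 mm by 85 mm) begins 54 mm behind the grasp point. The pads swing forward as they close: fully open they stand 13 mm farther back than shut.
Start: joints at [1.119, 0.313, 0.046, 1.304, 0, 1.431], TCP at [0.176, 0.547, 0.231] pointing down, gripper open.
Joint ranges: [-2.76, 2.76], [-0.86, 1.69], [-1.03, 1.26], [-2.2, 2.34], [-1.47, 1.5], [-3.14, 3.14]. Speed limits (rad/s): [2.57, 2.57, 3.14, 3.14, 3.14, 3.14].

INTERFACE

Orientations are given as a unit quaternion [w, x, y, z].
In Python, from workcell import sensors, imaging, workorder, env gives the robot as it stands.
- The arm moves only by the shell command python3 -m handwheel 'ROWS' [FORCE]. ROWS is JSON, a list of rows, each a list of 5 numbers: the shift along the tool's x, y, z in mm, then the turn about the tool's z in rad, then the opening, from 0 (shut) to 1 (fully open). A call has 1 to 8 rows; each row is the pose to reach, as a shift and turn from the pose commanded when the call began, along the tool's axes at that moment; what a row does not reach only later rows make up. A row lasts 1/10 s, in which the tool goes at most 50 mm and 8.59 degrees, less where a joint would pass 70% of its speed; a pose out of reach is approached as far as the arm can. A call with a gripper value outside its range is refused whole. The fingers move at their own pace and stop on an object; FORCE is the grip in N (left out, the last holds). Time passes only in rows, so rows that repeat a pose let the fingers close. It gives the time, the measured TCP pose, the force, the opening and the grip force at its end, in the units of the state.
- sensors.get_state(): the state, without advancing time (a new reading comes with each control period).
- imaging.read_camera(name): name is "scene" or "top" or "wrist"; returns a dict with "color" (400x640x3 uint8, blue, green, red), "z_map" (400x640 float32, m along the optical axis (not along the pixel's ray), 0 where there is no reading), "fx", "fy", "cx", "cy" (pixels), "xyz" and "rotation" of the camera in the world. Camera axes: x right, y down, z forward; pixel columns grow to the right and rows downward; lengths in m; the calibration is good to about 2 mm. The wrist camera is an equidistant fisheye: a pixel r from the principal point sees the ray r / f radians off the axis. A picture is of the moment at which its call begins.
- workorder.hand_in(): hands the job in; it is judged then, once.
The state is a dict: "clock": time; "joint_pos": joint angles; "qvel": joint speeds; "tau": joint torques, N m; "tcp_pos": TCP position; "orientation": TCP orientation; "wrist_force": force on the tool from outside, world axes, zero at the start; "ft_torque": the same for the moment, N m; "finger_gap": finger opening in m; "grip_force": force on a finger pad.
Only numpy, scipy, OpenCV 4.12 (cv2) and the standard library are available. Lean on these libraries where they do the work, as an engineer would, in place of code of your own. Each camera call takes 0.05 s, during which the arm holds its last target. There are 200 camera calls.

TASK

Push the yellow clamp strap round with the back or tip of a finger until it lies across the injector against its stop pin, and only then push the red cam lever fully down so that the clamp holds the injector. Nothing is to be gripped or lifted: leave the injector lying in its cradle and do not disturb the other things on the bench.

Things in the scene. Friction and masses are not known exactly. Their poses are not given: they have to be found in the camera images.
- fixture: Clamping fixture fixed to the bench: teal base plate 170 (x) by 210 (y) by 15 mm, reaching from y = -60 to y = +150 mm. Origin at bench height on the axis of the steel post that carries the strap; z up. Two dark V-blocks at x = -50 and +50 mm, y = 70 mm (tops 47 mm above the bench) hold the injector parallel to x. A steel stop pin 12 mm across stands at x = 20, y = 117 mm, top 88 mm above the bench. It may stand at any yaw within about 0.4 rad of the robot frame
- strap (a joint): Swing of the yellow strap about the vertical post: 0 = home, strap along the fixture's +y across the injector, against the stop pin; grows (to 1.7 rad) as the strap swings away, counter-clockwise from above, towards the fixture's -x. Stays where it is left; 0.4 N m of friction (about 3.5 N at its outer end)
- strap_hinge (a point): Point on the post axis, at the strap's mid height, 79 mm above the bench; turns with the fixture, not the strap
- strap_end (a point): Point in the middle of the strap's section near its free end, 120 mm out from the post axis; the strap ends 20 mm further out. The strap is a flat yellow bar 28 mm wide, its underside 70 and its top 88 mm above the bench. A black rubber pad of 20 mm diameter hangs below it 70 mm out from the post, a spindle of 10 mm diameter stands 7 mm above its top there
- cam_lever (a joint): Red-handled cam lever carried on the strap above the post: 0 = up, 65 degrees above level, leaning away from the strap's free end; grows as it is pushed down and outwards, 1.1 = fully down on its stop, level and pointing straight away from the strap's free end. Stays where it is left; 0.5 N m of friction (about 6 N near its tip). Its cam lowers the rubber pad onto the injector over the last third
- lever_pivot (a point): Pivot of the cam lever, 18 mm from the post axis on the side away from the strap's free end, 108 mm above the bench; turns with the strap
- lever_tip (a point): Centre of the round end of the red lever handle, 90 mm from the pivot. The handle is a round bar 18 mm thick over its outer 45 mm with a ball end, the inner part 12 mm thick
- injector: Steel fuel injector 197 mm long, 26 mm thick, lying loose in the V-blocks along the fixture's x, nozzle to -x, black connector to one side at +x end. Origin on its axis between the V-blocks, 46 mm above the bench; top 59 mm above the bench
- nut: Small brass nozzle nut, 26 mm across, 28 mm tall, standing on the fixture's plate; leave alone. Origin under its centre
- screwdriver: Green-handled screwdriver lying on the bench beyond the fixture; leave alone
- wrench: Wrench lying on the bench to the right of the fixture; leave alone
- grease_tub: White tub with red lid, 90 mm across, 85 mm tall; leave alone. Origin under its centre
- spray_can: Red spray can with orange cap, 60 mm across, 190 mm tall; leave alone. Origin under its centre
- oil_bottle: White bottle with yellow cap, 50 mm across, 130 mm tall; leave alone. Origin under its centre
- blue_cup: Blue plastic cup, 74 mm across, 100 mm tall; leave alone. Origin under its centre
Not all that is in view belongs to the job. Several things have the shape of the injector; the one meant has the colours described above.

How it is judged:
On the way, in this order (a step that is already met when the one before it is completed fails the run):
1. the strap lies home across the injector, the lever still up (value of joint strap below 0.06 rad and value of joint cam_lever below 0.5 rad), for 0.2 s.
2. the lever is pushed fully down with the strap home (value of joint strap below 0.08 rad and value of joint cam_lever above 1.02 rad), for 0.2 s.
At the end, for the whole second after the job is handed in: Strap within 0.08 rad of home, lever at 1.02 rad or more, the strap's pad pressing on the injector with more than 1 N, the injector within 15 mm of where it lay and at rest (all of step 2 and contact force between strap and injector above 1 N and distance of injector from where it was at the start of the episode below 0.015 m and linear speed of injector below 0.02 m/s); the robot touches nothing.
It fails at once if the lever is pushed down before the strap is home (value of joint cam_lever above 0.5 rad and value of joint strap above 0.12 rad).
It fails at once if the injector is lifted or shoved in its cradle (distance of injector from where it was at the start of the episode above 0.02 m or z of injector in the frame of fixture above 0.054 m).
It fails at once if a bystander is disturbed (distance of nut from where it was at the start of the episode above 0.02 m or distance of any of screwdriver, wrench, grease_tub, spray_can, oil_bottle, blue_cup from where it was at the start of the episode above 0.03 m).
It also fails if it takes over 50 s, if anything falls off the work surface, if the arm or the gripper's body presses on something with over 40 N, if the wrist force passes 120 N, or if a joint passes its speed limit or range.

## Working session

There is one attempt and no reset: what is moved stays moved. The work goes in short steps, Python scripts to look and compute and a shell command to move; the robot and the scene stay as the last step left them, time stands still between calls to the robot, and variables do not carry over. Pictures are saved under pics/ and viewed, at most 10 in all, crops included, and the job is handed in when it is done.

```bash
ls; mkdir -p pics
python3 - <<'E'
from workcell import sensors, imaging
import cv2,pickle
for n in("scene","top"):
    d=imaging.read_camera(n); pickle.dump(d,open(n+".pkl","wb")); cv2.imwrite(f"pics/{n}0.png",d["color"]); print(n,d["xyz"],d["fx"])
s=sensors.get_state(); print(s)
E
```

```text
pics
scene [1.04731575 0.63432834 0.77011374] 370.13603328921187
top [ 0.43876842 -0.0206097   1.27895235] 400.2261575854756
{'clock': 0.1, 'joint_pos': array([1.11939801e+00, 3.13943729e-01, 4.50873216e-02, 1.30359377e+00,
       4.39498290e-06, 1.43121244e+00]), 'qvel': array([-1.47431201e-03, -2.78676658e-03,  2.11616668e-03,  5.69962980e-04,
       -1.68027616e-03, -9.81058848e-05]), 'tau': array([ 3.59009093e-03, -4.81726527e+01,  2.99243331e+01,  1.27465610e-02,
       -1.07879255e-04, -9.25518968e-07]), 'tcp_pos': array([0.17620073, 0.54685968, 0.2304854 ]), 'orientation': array([-2.42911596e-04,  1.55276322e-01,  9.87870730e-01, -7.90448020e-04]), 'wrist_force': array([ 0.44029871, -0.34283831,  0.10331978]), 'ft_torque': array([-0.01072088, -0.02357334,  0.00176685]), 'grip_force': 0.0, 'finger_gap': 0.08506099464721323}
```

View pics/top0.png

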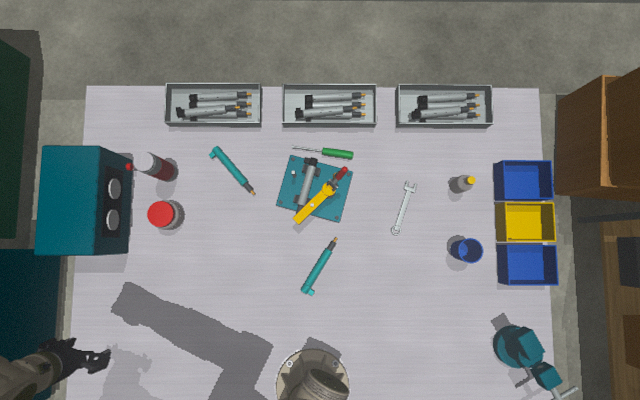

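View pics/scene0.png

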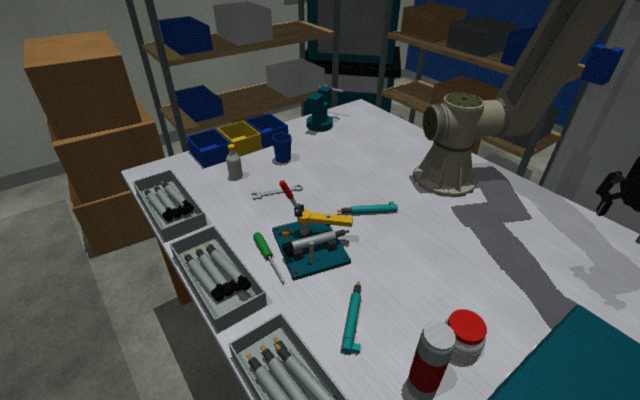

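The top view shows the fixture near (315,188), the strap running from the post at about (328,188) to its free end at (297,220), and the red lever at (342,173). Next I'll take an enlarged crop and depth fits.

```bash
cat > h.py <<'E'
import numpy as np,cv2,pickle
def cloud(d):
    v,u=np.mgrid[:400,:640]; z=d["z_map"]
    p=np.stack([(u-d["cx"])/d["fx"]*z,(v-d["cy"])/d["fy"]*z,z],-1)
    return p@np.array(d["rotation"]).T+np.array(d["xyz"])
def masks(d):
    h=cv2.cvtColor(d["color"],cv2.COLOR_BGR2HSV); H,S,V=h[...,0],h[...,1],h[...,2]
    return dict(yellow=(H>18)&(H<32)&(S>150)&(V>90),red=((H<6)|(H>174))&(S>150)&(V>60),teal=(H>85)&(H<100)&(S>120)&(V>40))
E
python3 - <<'E'
from h import *
for n in("scene","top"):
    d=pickle.load(open(n+".pkl","rb"));P=cloud(d);M=masks(d)
    box=(abs(P[...,0]-.6)<.15)&(abs(P[...,1]+.02)<.15)
    for k,m in M.items():
        q=P[m&box&(d["z_map"]>0)]
        if k=="teal": q=q[(q[:,2]>.008)&(q[:,2]<.022)]
        if k=="yellow": q=q[(q[:,2]>.08)&(q[:,2]<.096)]
        if k=="red": q=q[q[:,2]>.08]
        if len(q)<5: print(n,k,len(q));continue
        r=cv2.minAreaRect((q[:,:2]*1000).astype(np.float32))
        print(n,k,len(q),"z",np.percentile(q[:,2],[5,50,95]).round(3),"rect",np.round(r[0]),np.round(r[1]),round(r[2],1)); print(cv2.boxPoints(r).round().tolist())
        if k=="red": i=q[:,2].argsort(); print(q[i[-5:]].round(3).tolist(),q[i[:5]].round(3).tolist())
d=pickle.load(open("top.pkl","rb"))
cv2.imwrite("pics/c1.png",cv2.resize(d["color"][140:235,262:367],None,fx=6,fy=6,interpolation=cv2.INTER_CUBIC))
E
```

```text
Traceback (most recent call last):
  File "h.py", line 5, in cloud
    return p@np.array(d["rotation"]).T+np.array(d["xyz"])
           ~^~~~~~~~~~~~~~~~~~~~~~~~~~
ValueError: matmul: Input operand 1 has a mismatch in its core dimension 0, with gufunc signature (n?,k),(k,m?)->(n?,m?) (size 4 is different from 3)
```

Rotation is a quaternion (w, x, y, z).

```bash
sed -i 's/np.array(d\["rotation"\]).T/R.from_quat(d["rotation"],scalar_first=True).as_matrix().T/; 1a from scipy.spatial.transform import Rotation as R' h.py
python3 - <<'E'
from h import *
for n in("scene","top"):
    d=pickle.load(open(n+".pkl","rb"));P=cloud(d);M=masks(d)
    box=(abs(P[...,0]-.6)<.15)&(abs(P[...,1]+.02)<.15)
    for k,m in M.items():
        q=P[m&box&(d["z_map"]>0)]
        if k=="teal": q=q[(q[:,2]>.008)&(q[:,2]<.022)]
        if k=="yellow": q=q[(q[:,2]>.08)&(q[:,2]<.096)]
        if k=="red": q=q[q[:,2]>.08]
        if len(q)<5: print(n,k,len(q));continue
        r=cv2.minAreaRect((q[:,:2]*1000).astype(np.float32))
        print(n,k,len(q),"z",np.percentile(q[:,2],[5,50,95]).round(3),"rect",np.round(r[0]),np.round(r[1]),round(r[2],1)); print(cv2.boxPoints(r).round().tolist())
        if k=="red": i=q[:,2].argsort(); print(q[i[-5:]].round(3).tolist(),q[i[:5]].round(3).tolist())
d=pickle.load(open("top.pkl","rb"))
cv2.imwrite("pics/c1.png",cv2.resize(d["color"][140:235,262:367],None,fx=6,fy=6,interpolation=cv2.INTER_CUBIC))
E
```

```text
scene yellow 346 z [0.086 0.089 0.092] rect [554.   1.] [ 38. 145.] 42.8
[[491.0, 42.0], [589.0, -65.0], [617.0, -39.0], [518.0, 68.0]]
scene red 88 z [0.151 0.175 0.196] rect [633. -78.] [11. 32.] 47.0
[[617.0, -71.0], [641.0, -93.0], [648.0, -85.0], [625.0, -63.0]]
[[0.639, -0.086, 0.196], [0.637, -0.084, 0.196], [0.635, -0.088, 0.197], [0.64, -0.09, 0.198], [0.638, -0.088, 0.198]] [[0.619, -0.071, 0.15], [0.625, -0.068, 0.15], [0.627, -0.069, 0.151], [0.63, -0.07, 0.151], [0.623, -0.065, 0.151]]
scene teal 1452 z [0.013 0.016 0.018] rect [610.  -3.] [208. 168.] 74.9
[[502.0, -82.0], [665.0, -125.0], [719.0, 76.0], [556.0, 119.0]]
top yellow 446 z [0.086 0.089 0.093] rect [550.  -3.] [ 39. 146.] 45.3
[[485.0, 34.0], [589.0, -69.0], [616.0, -41.0], [512.0, 62.0]]
top red 31 z [0.161 0.194 0.2  ] rect [629. -82.] [12. 30.] 48.6
[[614.0, -77.0], [636.0, -97.0], [644.0, -88.0], [622.0, -68.0]]
[[0.638, -0.086, 0.199], [0.635, -0.088, 0.2], [0.632, -0.086, 0.2], [0.632, -0.091, 0.2], [0.635, -0.091, 0.201]] [[0.621, -0.068, 0.151], [0.62, -0.071, 0.156], [0.622, -0.076, 0.165], [0.618, -0.079, 0.17], [0.623, -0.076, 0.172]]
top teal 1986 z [0.012 0.016 0.02 ] rect [608.  -4.] [207. 168.] 74.8
[[501.0, -82.0], [662.0, -126.0], [716.0, 73.0], [555.0, 117.0]]
```

View pics/c1.png

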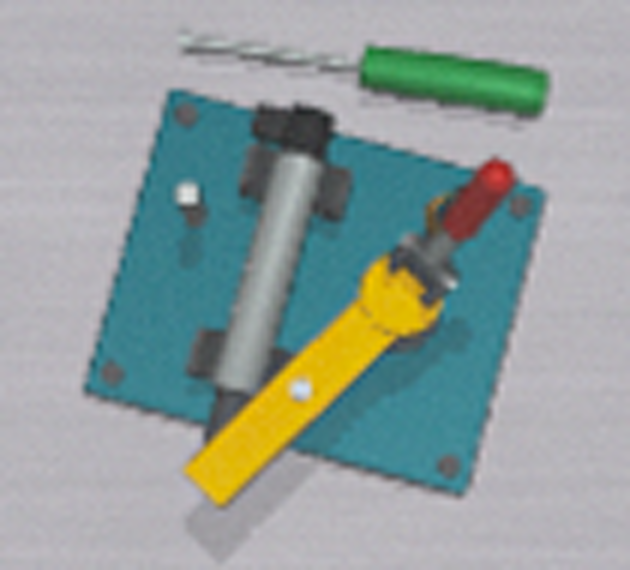

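The fixture's yaw is about -14.8°, with the post at (597,-47) mm. The strap points along 134° in the world, so the joint is at about 1.03 rad. The sizes match the given ones (208x168 plate, 145 mm strap). The shut fingers will start from (470,-6), and I'm moving there at the present height.

```bash
python3 -m handwheel '[[-36,-35,0,0,0],[-72,-70,0,0,0],[-108,-105,0,0,0],[-144,-140,0,0,0],[-180,-175,0,0,0],[-216,-210,0,0,0],[-225,-218,0,0,0],[-225,-218,0,0,0]]' 40; python3 -m handwheel '[[-36,-35,0,0,0],[-72,-70,0,0,0],[-108,-105,0,0,0],[-144,-140,0,0,0],[-180,-175,0,0,0],[-216,-210,0,0,0],[-225,-218,0,0,0],[-225,-218,0,0,0]]'
```

```text
clock: 0.9
tcp_pos: [0.3245, 0.269, 0.2311]
orientation: [-0.0, 0.158, 0.988, -0.0]
wrist_force: [-0.2, 0.5, 0.1]
finger_gap: -0.0
grip_force: 0.0
clock: 1.7
tcp_pos: [0.4717, -0.0063, 0.2306]
orientation: [-0.001, 0.156, 0.988, 0.0]
wrist_force: [-1.1, 0.7, 0.2]
finger_gap: -0.0002
grip_force: 0.0
```

```bash
python3 -m handwheel '[[0,0,40,0,0],[0,0,80,0,0],[0,0,120,0,0],[0,0,154,0,0],[0,0,154,0,0],[0,0,154,0,0]]'
python3 - <<'E'
from h import *
from workcell import imaging
d=imaging.read_camera("scene"); cv2.imwrite("pics/s1.png",cv2.resize(d["color"][150:290,230:430],None,fx=4,fy=4,interpolation=cv2.INTER_CUBIC))
E
```

```text
clock: 2.3
tcp_pos: [0.4701, -0.004, 0.0776]
orientation: [-0.001, 0.154, 0.988, 0.0]
wrist_force: [0.4, 0.0, 0.1]
finger_gap: -0.0001
grip_force: 0.0
```

View pics/s1.png

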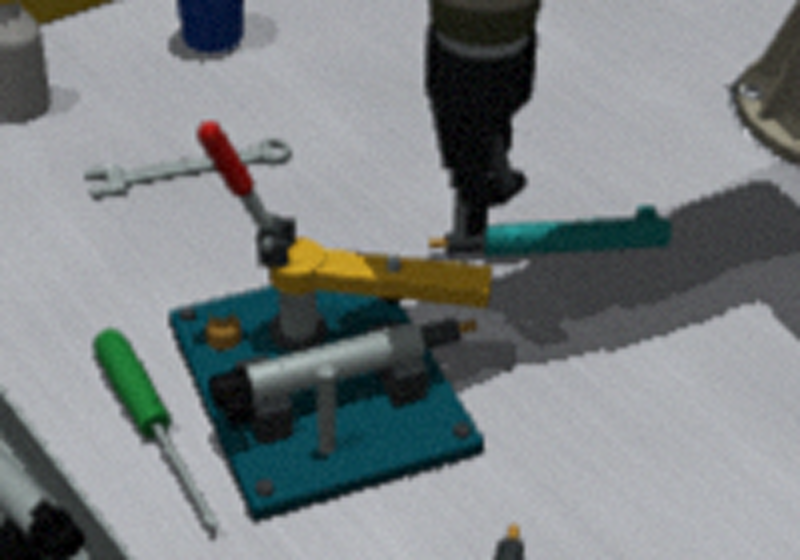

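The fingers stand at strap height, clear of the strap on its robot side. The strap end is at crop pixel (490,285). Now I push along the arc.

```bash
python3 -m handwheel '[[-9,12,0,0,0],[-17,24,0,0,0],[-24,38,0,0,0],[-31,52,0,0,0],[-39,65,0,0,0],[-46,78,0,0,0],[-46,78,0,0,0]]'; python3 -m handwheel '[[-9,8,0,0,0],[-18,15,0,0,0],[-27,21,0,0,0],[-36,26,0,0,0],[-44,29,0,0,0],[-44,29,0,0,0]]'
```

```text
clock: 3.05
tcp_pos: [0.5403, 0.0562, 0.077]
orientation: [0.0, 0.154, 0.988, 0.001]
wrist_force: [-1.2, -1.0, -0.1]
finger_gap: -0.0
grip_force: 0.0
clock: 3.65
tcp_pos: [0.5913, 0.0688, 0.0772]
orientation: [0.001, 0.155, 0.988, 0.001]
wrist_force: [0.6, 0.1, 0.5]
finger_gap: 0.0001
grip_force: 0.0
```

```bash
cat > look.py <<'E'
from h import *
import sys
from workcell import imaging
d=imaging.read_camera("top");P=cloud(d);m=masks(d)["yellow"]
box=(abs(P[...,0]-.6)<.18)&(abs(P[...,1]+.0)<.17)&(P[...,2]>.08)&(P[...,2]<.096)
q=P[m&box];r=cv2.minAreaRect((q[:,:2]*1000).astype(np.float32));print(len(q),np.round(r[0]),np.round(r[1]),round(r[2],1))
v=cv2.fitLine((q[:,:2]*1000).astype(np.float32),cv2.DIST_HUBER,0,.01,.01).ravel();print("dir deg",np.degrees(np.arctan2(v[1],v[0])))
cv2.imwrite(sys.argv[1],cv2.resize(d["color"][140:235,262:367],None,fx=6,fy=6,interpolation=cv2.INTER_CUBIC))
E
python3 look.py pics/t2.png
```

```text
274 [599. -10.] [92. 40.] 85.2
dir deg 77.53759
```

```bash
python3 -m handwheel '[[-3,0,0,0,0],[-6,0,0,0,0],[-8,0,0,0,0],[-8,0,0,0,0]]'; python3 -m handwheel '[[-2,0,0,0,0],[-3,0,0,0,0],[-3,0,0,0,0]]';python3 -m handwheel '[[-1,0,0,0,0],[-2,0,0,0,0],[-2,0,0,0,0]]'
```

```text
clock: 4.1
tcp_pos: [0.5972, 0.0663, 0.0774]
orientation: [0.0, 0.155, 0.988, 0.0]
wrist_force: [-2.3, 2.2, 1.1]
finger_gap: -0.0002
grip_force: 1.5
clock: 4.4
tcp_pos: [0.6001, 0.0651, 0.0774]
orientation: [0.0, 0.155, 0.988, 0.0]
wrist_force: [-2.6, 2.6, 1.2]
finger_gap: 0.0
grip_force: 1.6
clock: 4.7
tcp_pos: [0.6008, 0.0649, 0.0773]
orientation: [-0.001, 0.155, 0.988, 0.0]
wrist_force: [-5.8, 4.3, 4.3]
finger_gap: 0.0002
grip_force: 3.3
```

```bash
python3 -m handwheel '[[-1,0,0,0,0],[-2,0,0,0,0],[-2,0,0,0,0]]';python3 -m handwheel '[[-1,0,0,0,0],[-2,0,0,0,0],[-2,0,0,0,0]]'; python3 look.py pics/t3.png
```

```text
clock: 5.0
tcp_pos: [0.6008, 0.0649, 0.0771]
orientation: [-0.003, 0.155, 0.988, 0.0]
wrist_force: [-9.4, 6.0, 5.9]
finger_gap: -0.0001
grip_force: 5.7
clock: 5.3
tcp_pos: [0.6009, 0.0648, 0.0771]
orientation: [-0.004, 0.155, 0.988, 0.001]
wrist_force: [-14.4, 7.1, 10.1]
finger_gap: -0.0001
grip_force: 8.2
242 [602. -11.] [92. 41.] 80.1
dir deg 66.37014
```

View pics/t3.png

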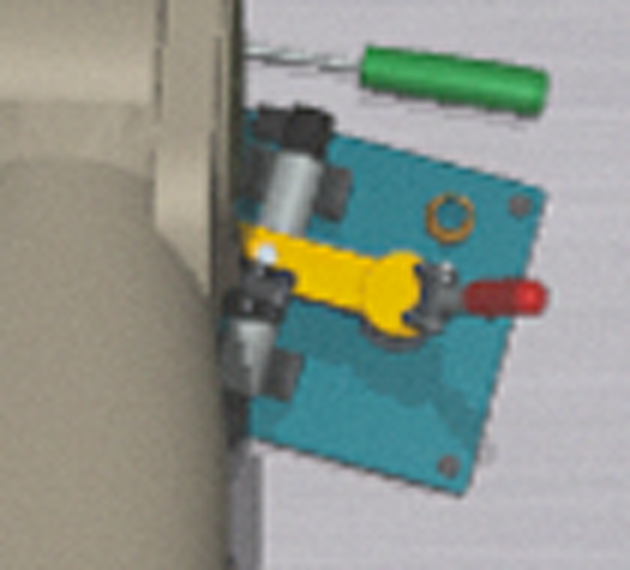

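The strap lies across the injector with the spindle at (265,253), and a hard stop is felt. I'll back off, rise and re-measure.

```bash
python3 -m handwheel '[[15,0,0,0,0],[35,0,0,0,0],[35,0,-50,0,0],[35,0,-100,0,0],[35,0,-150,0,0],[35,0,-170,0,0],[35,0,-170,0,0]]'; python3 -m handwheel '[[40,0,0,0,0],[80,0,0,0,0],[120,0,0,0,0],[150,0,0,0,0],[150,0,0,0,0]]'; python3 look.py pics/t4.png
python3 - <<'E'
from h import *
from workcell import imaging
for n in("top","scene"):
    d=imaging.read_camera(n);P=cloud(d);m=masks(d)["red"];b=m&(abs(P[...,0]-.59)<.1)&(abs(P[...,1]+.1)<.08)&(P[...,2]>.1)
    q=P[b];i=q[:,2].argsort();print(n,len(q),q[i[-8:]].mean(0).round(3),q[i[:8]].mean(0).round(3))
E
```

```text
clock: 6.05
tcp_pos: [0.5757, 0.0731, 0.2523]
orientation: [0.005, 0.156, 0.988, 0.0]
wrist_force: [0.0, -0.6, 0.9]
finger_gap: -0.0003
grip_force: 0.0
clock: 6.55
tcp_pos: [0.4263, 0.1203, 0.2466]
orientation: [-0.001, 0.155, 0.988, -0.001]
wrist_force: [0.9, 0.2, 0.6]
finger_gap: -0.0003
grip_force: 0.0
448 [609.  15.] [147.  41.] 78.0
dir deg 75.04825
top 28 [ 0.58  -0.104  0.199] [ 0.588 -0.088  0.17 ]
scene 101 [ 0.585 -0.102  0.196] [ 0.59  -0.081  0.15 ]
```

View pics/t4.png

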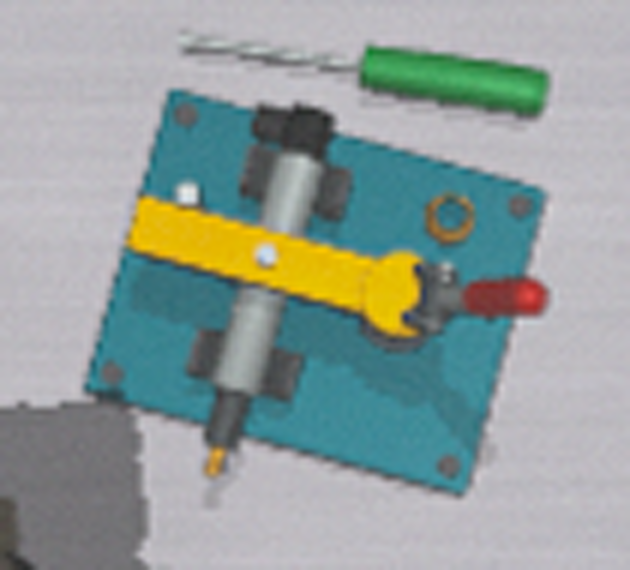

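The strap is home at 75.05° (home being 75.2°), against the pin at (188,195), and the lever is still up with its tip at about (583,-101,190). Now I go above the post, on the strap side of the lever.

```bash
python3 -m handwheel '[[-40,-22,0,0,0],[-80,-44,0,0,0],[-120,-66,0,0,0],[-160,-88,0,0,0],[-200,-109,0,0,0],[-214,-117,0,0,0],[-214,-117,0,0,0],[-214,-117,0,0,0]]'; python3 -m handwheel '[[0,0,30,0,0],[0,0,60,0,0],[0,0,67,0,0],[0,0,67,0,0]]'
python3 - <<'E'
from h import *
from workcell import imaging
d=imaging.read_camera("scene"); cv2.imwrite("pics/s5.png",cv2.resize(d["color"][150:290,230:430],None,fx=4,fy=4,interpolation=cv2.INTER_CUBIC))
E
```

```text
clock: 7.5
tcp_pos: [0.5976, -0.0578, 0.2459]
orientation: [-0.001, 0.156, 0.988, 0.0]
wrist_force: [0.2, 0.8, 0.3]
finger_gap: -0.0003
grip_force: 0.0
clock: 7.9
tcp_pos: [0.596, -0.056, 0.1794]
orientation: [-0.001, 0.155, 0.988, 0.0]
wrist_force: [-0.4, -0.6, 0.8]
finger_gap: 0.0001
grip_force: 0.0
```

View pics/s5.png

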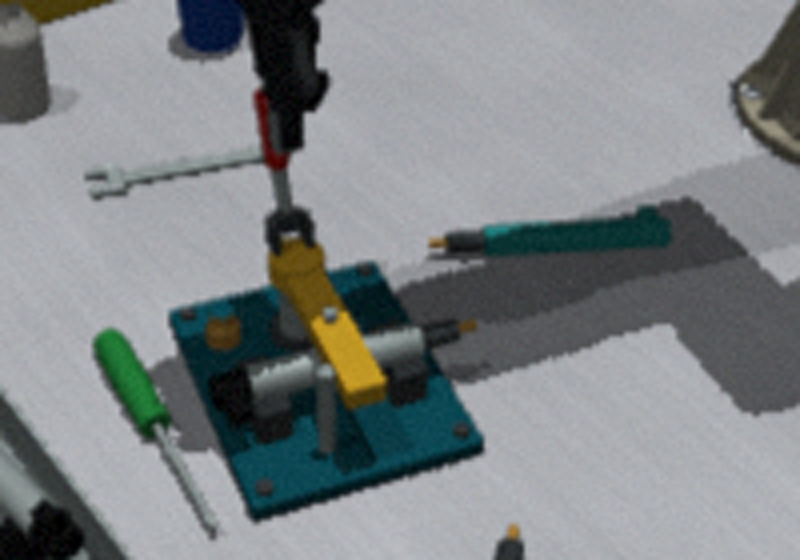

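The shut fingers stand on the strap side of the lever at crop pixel (290,145), in line with it. I sweep outwards and down.

```bash
python3 -m handwheel '[[0,-9,0,0,0],[-1,-18,0,0,0],[-1,-26,3,0,0],[-2,-34,7,0,0],[-2,-41,12,0,0],[-2,-48,19,0,0],[-3,-55,26,0,0],[-3,-55,26,0,0]]'; python3 -m handwheel '[[0,-5,8,0,0],[0,-9,17,0,0],[0,-12,25,0,0],[0,-14,31,0,0],[0,-14,31,0,0]]'
```

```text
clock: 8.75
tcp_pos: [0.584, -0.1121, 0.1553]
orientation: [0.001, 0.156, 0.988, -0.0]
wrist_force: [0.1, -0.0, 4.7]
finger_gap: 0.0002
grip_force: 1.5
clock: 9.25
tcp_pos: [0.5804, -0.1261, 0.1247]
orientation: [0.002, 0.156, 0.988, -0.001]
wrist_force: [-0.3, -1.0, 4.1]
finger_gap: -0.0002
grip_force: 1.5
```

```bash
python3 -m handwheel '[[0,0,3,0,0],[0,0,5,0,0],[0,0,5,0,0]]'; python3 -m handwheel '[[0,0,2,0,0],[0,0,3,0,0],[0,0,3,0,0]]';  python3 -m handwheel '[[0,0,1,0,0],[0,0,2,0,0],[0,0,2,0,0]]'
```

```text
clock: 9.55
tcp_pos: [0.5802, -0.1265, 0.1203]
orientation: [0.002, 0.156, 0.988, -0.002]
wrist_force: [-1.0, -3.9, 6.8]
finger_gap: 0.0
grip_force: 3.4
clock: 9.85
tcp_pos: [0.5803, -0.1267, 0.1187]
orientation: [0.003, 0.156, 0.988, -0.002]
wrist_force: [-3.1, -4.7, 15.1]
finger_gap: 0.0002
grip_force: 7.3
clock: 10.15
tcp_pos: [0.5805, -0.1268, 0.1185]
orientation: [0.003, 0.156, 0.988, -0.002]
wrist_force: [-7.4, -3.6, 25.1]
finger_gap: -0.0006
grip_force: 12.0
```

```bash
python3 -m handwheel '[[0,0,1,0,0],[0,0,2,0,0],[0,0,2,0,0]]'; python3 -m handwheel '[[0,0,-20,0,0],[0,0,-60,0,0],[0,0,-100,0,0],[0,0,-130,0,0],[0,0,-130,0,0]]'; python3 -m handwheel '[[50,0,0,0,0],[100,0,0,0,0],[150,0,0,0,0],[200,0,0,0,0],[200,0,0,0,0],[200,0,0,0,0]]'; python3 look.py pics/t6.png
python3 - <<'E'
from h import *
from workcell import imaging
for n in("top","scene"):
    d=imaging.read_camera(n);P=cloud(d);m=masks(d)["red"];b=m&(abs(P[...,0]-.58)<.1)&(abs(P[...,1]+.12)<.08)&(P[...,2]>.08)
    q=P[b];i=q[:,1].argsort();print(n,len(q),q[i[:8]].mean(0).round(3),q[i[-8:]].mean(0).round(3),np.percentile(q[:,2],[10,50,90]))
cv2.imwrite("pics/s6.png",cv2.resize(d["color"][150:290,230:430],None,fx=4,fy=4,interpolation=cv2.INTER_CUBIC))
E
```

```text
clock: 10.45
tcp_pos: [0.5807, -0.1269, 0.1182]
orientation: [0.004, 0.156, 0.988, -0.003]
wrist_force: [-10.6, -2.2, 33.2]
finger_gap: -0.0001
grip_force: 16.7
clock: 10.95
tcp_pos: [0.5812, -0.1252, 0.2467]
orientation: [0.005, 0.156, 0.988, -0.001]
wrist_force: [0.2, 0.2, 0.5]
finger_gap: 0.0004
grip_force: 0.0
clock: 11.55
tcp_pos: [0.3877, -0.0622, 0.2411]
orientation: [0.0, 0.156, 0.988, -0.0]
wrist_force: [-0.7, -1.2, 0.6]
finger_gap: -0.0001
grip_force: 0.0
447 [609.  15.] [148.  40.] 78.1
dir deg 74.38127
top 89 [ 0.569 -0.155  0.119] [ 0.58  -0.106  0.117] [0.11593831 0.11833427 0.12157646]
scene 59 [ 0.573 -0.149  0.119] [ 0.581 -0.107  0.116] [0.11463268 0.11843447 0.12107549]
```

View pics/s6.png

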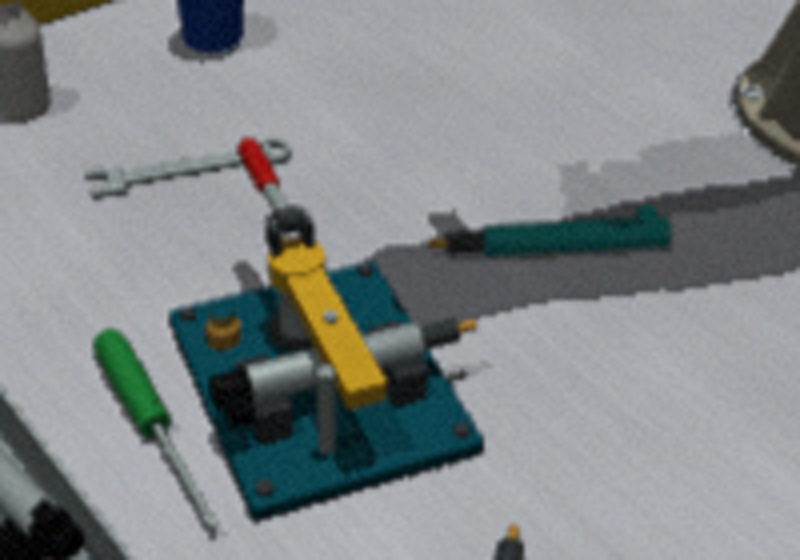

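The strap is home and the lever is level: its top is at 118 mm along its whole length and its tip is at crop pixel (247,147). The injector is undisturbed and the arm is clear.

```bash
python3 -c "
from workcell import workorder
print(workorder.hand_in())"
```

```text
the job is handed in; nothing more can be done
None
```

The job is handed in: the strap is home against its stop pin, the cam lever was then pushed fully down to its stop, and the last images show the injector and bystanders undisturbed; pad force was not measured and no verdict came back.

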